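# Start the snap-setting press

### The job

Start a cycle on the leather bench's snap-setting press by pushing its controls with the fingertips: press the raised near end of the white rocker fully down to switch the power on, then push the yellow size key all the way down so that it stays down, then press the round green start button fully in and keep it in for about two seconds before letting it go. Do not press the blue or white keys or the red stop button, and do not press start before power and size are set. Leave the rocker on and the yellow key down, and do not lift or disturb the mug, mallet, stamp set or steel block.

Things in the scene. Friction and masses are not known exactly. Their poses are not given: they have to be found in the camera images.
- press: fixed press; origin on the bench under the deck, x away from the robot, y left. Level grey deck 60 mm high, x -95 to 95, y -145 to 130 mm. A blue C-frame 240 mm high stands at y 160 to 260. Controls (mm): near row, x -45: rocker y -80, start and stop y -25 and 30 in either order; far row, x 50: yellow, blue, white keys at y -80, -25, 30 in any order
- rocker_near (a point): middle of the top face (black mark) of the near, robot-side half of the white V-shaped rocker, 26 mm wide, each half 32 mm long; moves with it, 21 mm from the pivot line (along the press's y, 72 mm up). Off: near half slopes up to the robot, this point 84 mm above the bench, near edge 88 mm. On: near half level at 77 mm. Black bezel 76 by 40 mm, 68 mm up
- rocker (a joint): rocker angle in rad: 0 off (near end up; it starts at 0 to 0.05), 0.35 fully on (near end down, stop). No spring: friction only, about 3.5 N at rocker_near; stays where it is left
- key_yellow_top (a point): middle of the top of the yellow square key, 30 by 30 mm; 78 mm above the bench when up, 72 mm when fully down, moving with the key. Its bezel is 42 by 42 mm, 68 mm above the bench
- key_yellow (a joint): travel of the yellow key in m: 0 up, 0.006 fully down. No spring: takes about 3.5 N and stays where it is pushed
- key_blue_top (a point): the same point on the blue key, of the same size. Must not be pressed
- key_blue (a joint): travel of the blue key in m, as for the yellow key
- key_white_top (a point): the same point on the white square key, of the same size. Must not be pressed
- key_white (a joint): travel of the white key in m, as for the yellow key
- start_top (a point): middle of the top of the round green start button, 32 mm across, 78 mm above the bench when out, 72 mm when fully in; its black housing is 48 mm across, 72 mm above the bench
- start (a joint): travel of the start button in m: 0 out, 0.006 fully in. Spring return: starts to move at 1.5 N, fully in at 5 N
- stop_top (a point): the same point on the round red stop button, of the same size and spring. Must not be pressed
- stop (a joint): travel of the red stop button in m, as for the start button
- mug: blue mug, 76 mm across and 90 mm high, with steel punches standing in it to 140 mm; origin under its middle, on the bench to the right of the deck. Loose, leave alone
- mallet: wooden mallet lying beyond the deck, head 70 mm thick and 120 mm long, handle 250 mm; origin on the bench under the head. Loose, leave alone
- stamp_set: open red box of steel letter punches, 50 by 90 mm, 42 mm high, origin under its middle, on the bench to the right of the deck. Loose, leave alone
- steel_block: square steel bench block, 80 by 80 by 15 mm, origin under its middle, on the bench beyond the deck. Loose, leave alone

How it is judged (in metres and radians):
On the way, in this order (a step that is already met when the one before it is completed fails the run):
1. the rocker's near end is pressed down: power on (value of joint rocker above 0.28 rad and value of joint start below 0.002 m), for 0.1 s.
2. the yellow key is pushed down (value of joint rocker above 0.28 rad and value of joint key_yellow above 0.0045 m), for 0.1 s.
3. the start button is held in for 1.5 s (all of step 2 and value of joint start above 0.004 m), for 1.5 s.
4. the start button is let go (all of step 2 and value of joint start below 0.0015 m), for 0.1 s.
At the end, for the whole second after the job is handed in: the rocker is on (0.28 rad or more), the yellow key is down (4.5 mm or more), start is out again, the blue and white keys and the red button are up (within 1.5 mm), and the four loose things are within 30 mm of where they were (all of step 4 and value of joint each of key_blue, key_white, stop below 0.0015 m and distance of each of mug, mallet, stamp_set, steel_block from where it was at the start of the episode below 0.03 m); the robot touches nothing.
It fails at once if a control that must be left alone is pressed (2.5 mm or more) (value of joint any of key_blue, key_white, stop above 0.0025 m).
It fails at once if the yellow key is pushed before the power is on (value of joint key_yellow above 0.0025 m and value of joint rocker below 0.25 rad).
It fails at once if start is pressed before power and size are set (value of joint start above 0.0025 m and (value of joint rocker below 0.25 rad or value of joint key_yellow below 0.004 m)).
It fails at once if a loose thing is lifted or disturbed (moved over 30 mm) (distance of any of mug, mallet, stamp_set, steel_block from where it was at the start of the episode above 0.03 m).
It also fails if it takes over 58 s, if anything falls off the work surface, if the arm or the gripper's body presses on something with over 40 N, if the wrist force passes 120 N, or if a joint passes its speed limit or range.

### The arm

A 7-joint arm with a two-finger parallel gripper is mounted at the origin on the work surface. World frame = base frame: x ahead of the robot, y to its left, z up, the work surface at z = 0. Lengths are in m, angles in degrees, forces in N, time in s.
With the tool pointing down it reaches from about 0.4 to 0.85 m from the base axis. Payload 4.5 kg.
Tool frame: the origin (TCP) lies at the very end of the fingers, on their centre line; the grasp point (between the pads) lies 19 mm behind it (bot.hold_point_z is the distance from the TCP to the grasp point, in m); z points along the fingers, y is the line along which they close (so a half turn about z gives the same grasp; the last joint's range is limited). The gripper opens to 88 mm and grips with 3 to 60 N. Pads are 18 mm wide; open, the fingers measure 123 mm over their backs; the gripper's body (75 mm by 187 mm) begins 45 mm behind the grasp point.
Start: joints at [76.65, 39.483, -11.15, 89.685, 9.013, 51.709, -12.324], TCP at [0.165, -0.603, 0.239] pointing down, gripper open.
Joint ranges: [-172.22, 172.22], [-26.19, 119.32], [-84.43, 86.54], [7.71, 146.69], [-57.33, 237.33], [2.42, 119.75], [-152.13, 152.13]. Speed limits (degrees/s): [147.25, 147.25, 180, 180, 180, 180, 180].

### API

Orientations are given as a 3x3 rotation matrix whose columns are the frame's x, y, z axes.
In Python, from workcell import status, cams, ticket, models, bot gives the robot as it stands. The module is installed in compiled form; this text tells all that it offers.
- The arm moves only by the tool move_arm, never from a script. Its argument "plan" is text: rows parted by semicolons, each of 4 numbers parted by spaces: the shift along the tool's x, y, z in mm, then the turn about the tool's z in degrees. In form: x y z twist; .... A call has 1 to 10 rows; each row is the pose to reach, as a shift and turn from the pose commanded when the call began, along the tool's axes at that moment; what a row does not reach only later rows make up. A row lasts 1/12 s, in which the tool goes at most 41.7 mm and 7.16 degrees, less where a joint would pass 70% of its speed; a pose out of reach is approached as far as the arm can. A call with a gripper value outside its range is refused whole. "fingers" is the finger opening in mm, from 0 to 88.1, set as the call begins (left out, the last holds). The fingers move at their own pace and stop on an object; the grip force is fixed at half the most. Time passes only in rows, so rows that repeat a pose let the fingers close. It gives the time, the measured TCP pose, the force, the opening and the grip force at its end, in the units of the state.
- status.get_state(): the state, without advancing time (a new reading comes with each control period).
- cams.get_image(name): name is "side" or "top" or "wrist"; returns a dict with "image" (480x640x3 uint8, red, green, blue), "fovy" (degrees; the focal length in pixels is half the picture's height over the tangent of half this angle, whatever the lens; pixels are square), "cx", "cy" (the principal point, pixels), "T" (4x4, takes a point from camera to world coordinates); the wrist camera has in their place "tool_from_camera" (4x4, takes a point from camera to tool coordinates, whose origin is the TCP and whose axes are the flange's). Camera axes: x right, y down, z forward; pixel columns grow to the right and rows downward; lengths in m; the calibration is good to about 2 mm. The wrist camera is an equidistant fisheye: a pixel r from the principal point sees the ray r / f radians off the axis. A picture is of the moment at which its call begins: read the wrist's pose just before it. There is no depth.
- ticket.finish_job(): hands the job in; it is judged then, once.
Trained networks look in a picture, given as the dict that the camera call returned (one of the last four; its "shot" number tells which), for a name from the list of things; names that differ only in an ending like _2 or _b are one class to them, and where a whole thing is asked for, a point or a joint stands for the part that bears it (a point fixed in the world has none). Each returns a list of dicts, best first, with "conf" (0 to 1); they miss things now and then, are a little off and sometimes report something else, mostly with a low value. They report only what shows in the picture. A call takes as long as a camera call.
- models.outline_of(picture, target): "pixels" (480x640 bool, what is visible of it) and "point" ([row, column] in pixels, amid what is visible of it).
The state is a dict: "t": time; "q": joint angles; "joint_vel": joint speeds; "joint_efforts": joint torques, N m; "eef_pos": TCP position; "tcp_rot": TCP orientation; "force": force on the tool from outside, world axes, zero at the start; "moment": the same for the moment, N m; "grip_width": finger opening in m; "finger_force": force on a finger pad.
Only numpy, scipy, OpenCV 4.12 (cv2) and the standard library are available. Lean on these libraries where they do the work, as an engineer would, in place of code of your own. Each camera call takes 0.05 s, during which the arm holds its last target. There are 200 camera calls.

## Working session

There is one attempt and no reset: what is moved stays moved. The work goes in short steps, Python scripts to look and compute and a tool call to move; the robot and the scene stay as the last step left them, time stands still between calls to the robot, and variables do not carry over. Pictures are saved under pics/ and viewed, at most 10 in all, crops included, and the job is handed in when it is done.

Besides the shell and the picture viewer there is one more tool, called after "Emit:" as name(argument=value, ...) on one line, values as JSON. move_arm: Moves the arm, as the interface text tells. Its arguments: {"type":"object","properties":{"plan":{"type":"string"},"fingers":{"type":"number"}},"required":["plan"]}

```bash
mkdir -p pics
cat > h.py <<'E'
import numpy as np, cv2
from workcell import status, cams, ticket, models, bot
def ray(p,u,v):
    f=240/np.tan(np.radians(p["fovy"])/2)
    d=np.array([(u-p["cx"])/f,(v-p["cy"])/f,1.]); T=np.array(p["T"])
    return T[:3,3],T[:3,:3]@d
def at_z(p,u,v,z):
    o,d=ray(p,u,v); return o+d*(z-o[2])/d[2]
E
python3 - <<'E'
from h import *
np.set_printoptions(precision=4,suppress=True)
s=status.get_state(); print(s["t"],s["eef_pos"],np.array(s["tcp_rot"]),s["grip_width"])
Z=dict(rocker_near=.084,key_yellow_top=.078,key_blue_top=.078,key_white_top=.078,start_top=.078,stop_top=.078,mug=.09,stamp_set=.04,mallet=.07,steel_block=.015)
for c in("top","side"):
    p=cams.get_image(c); cv2.imwrite(f"pics/{c}0.png",p["image"][:,:,::-1]); print(c,np.array(p["T"]),p["fovy"])
    for n,z in Z.items():
        for r in models.outline_of(p,n)[:2]:
            ys,xs=np.nonzero(r["pixels"]); print(n,round(r["conf"],2),np.round(r["point"]),len(xs),at_z(p,xs.mean(),ys.mean(),z))
E
```

```text
0.0 [ 0.1645 -0.6023  0.2379] [[ 0.9646  0.2637 -0.0006]
 [ 0.2637 -0.9646  0.0018]
 [-0.0002 -0.0019 -1.    ]] 0.08808079520925827
top [[-0.0325 -0.9778  0.2072  0.3646]
 [-0.9995  0.032  -0.0058 -0.1308]
 [-0.001  -0.2073 -0.9783  1.0935]
 [ 0.      0.      0.      1.    ]] 45.1888630692758
rocker_near 0.73 [290. 363.] 513 [ 0.4695 -0.2281  0.084 ]
rocker_near 0.3 [257. 469.] 2060 [ 0.5173 -0.4153  0.084 ]
key_yellow_top 0.86 [225. 315.] 297 [ 0.5872 -0.1441  0.078 ]
key_blue_top 0.86 [231. 344.] 273 [ 0.5738 -0.1977  0.078 ]
key_white_top 0.73 [240. 373.] 295 [ 0.5607 -0.2504  0.078 ]
start_top 0.58 [282. 332.] 214 [ 0.4827 -0.1746  0.078 ]
start_top 0.42 [277. 304.] 253 [ 0.4958 -0.1222  0.078 ]
stop_top 0.61 [276. 300.] 236 [ 0.4961 -0.1231  0.078 ]
stop_top 0.38 [327. 436.] 1475 [ 0.4025 -0.3515  0.078 ]
mug 0.7 [257. 470.] 2002 [ 0.5167 -0.4139  0.09  ]
stamp_set 0.89 [325. 433.] 1448 [ 0.4044 -0.3595  0.04  ]
stamp_set 0.44 [189. 371.] 1621 [ 0.6647 -0.2579  0.04  ]
mallet 0.73 [153. 325.] 3617 [ 0.7569 -0.1646  0.07  ]
steel_block 0.91 [189. 370.] 1778 [ 0.6727 -0.2612  0.01
[... 221 characters left out ...]
.084 ]
key_yellow_top 0.55 [243. 330.] 328 [ 0.5835 -0.1511  0.078 ]
key_yellow_top 0.23 [306. 290.] 867 [ 0.4678 -0.2318  0.078 ]
key_blue_top 0.68 [227. 410.] 4269 [ 0.727  -0.2096  0.078 ]
key_white_top 0.75 [292. 353.] 406 [ 0.5585 -0.2564  0.078 ]
start_top 0.65 [283. 278.] 342 [ 0.4814 -0.1779  0.078 ]
stop_top 0.65 [257. 274.] 306 [ 0.4945 -0.1248  0.078 ]
stop_top 0.47 [308. 288.] 838 [ 0.4682 -0.2321  0.078 ]
mug 0.87 [404. 405.] 5807 [ 0.5055 -0.4377  0.09  ]
stamp_set 0.94 [434. 297.] 3325 [ 0.3987 -0.3779  0.04  ]
mallet 0.68 [226. 411.] 4535 [ 0.7356 -0.2034  0.07  ]
mallet 0.62 [264. 338.] 386 [ 0.5752 -0.1966  0.07  ]
steel_block 0.86 [296. 411.] 2257 [ 0.6676 -0.2688  0.015 ]
```

View pics/top0.png

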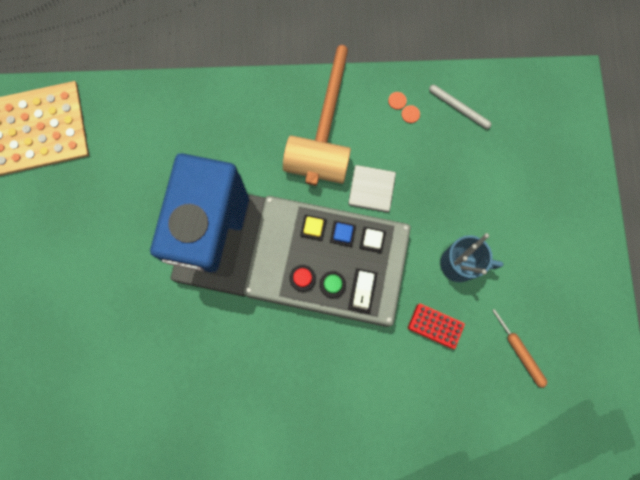

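View pics/side0.png

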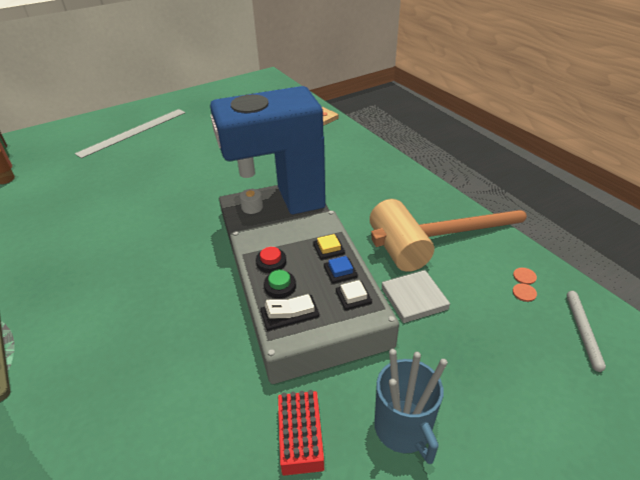

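The top view shows yellow (314,227), blue (344,232), white (373,239), red (303,278), green (333,284) and the rocker (364,290) with its mark at the near end. The side view agrees. Blue was misdetected there as the mallet, so I'll leave that reading out.

```bash
cat >> h.py <<'E'
L=dict(key_yellow_top=(50,30),key_blue_top=(50,-25),key_white_top=(50,-80),start_top=(-45,-25),stop_top=(-45,30))
def fit(pts): # list of (name, xy) -> R,t
    A=np.array([L[n] for n,_ in pts])/1e3; B=np.array([x[:2] for _,x in pts])
    a=A-A.mean(0);b=B-B.mean(0); th=np.arctan2((a[:,0]*b[:,1]-a[:,1]*b[:,0]).sum(),(a*b).sum())
    R=np.array([[np.cos(th),-np.sin(th)],[np.sin(th),np.cos(th)]]); t=B.mean(0)-R@A.mean(0)
    return R,t,th,(B-(A@R.T+t))*1e3
def shift(w):
    s=status.get_state(); return np.array(s["tcp_rot"]).T@(np.array(w)-s["eef_pos"])*1e3
E
python3 - <<'E'
from h import *
np.set_printoptions(precision=4,suppress=True)
T=[("key_yellow_top",(.5872,-.1441)),("key_blue_top",(.5738,-.1977)),("key_white_top",(.5607,-.2504)),("start_top",(.4827,-.1746)),("stop_top",(.4961,-.1231))]
S=[("key_yellow_top",(.5835,-.1511)),("key_blue_top",(.5752,-.1966)),("key_white_top",(.5585,-.2564)),("start_top",(.4814,-.1779)),("stop_top",(.4945,-.1248))]
S.pop(1)
for P in(T,S,T+S):
    R,t,th,e=fit(P); print(np.degrees(th),t,"\n",e)
    w=R@[-.066,-.08]+t; print("near",w,"y",R@[.05,.03]+t,"st",R@[-.045,-.025]+t)
print(shift([*w,.2]))
E
```

```text
-13.883749326766743 [ 0.5318 -0.1615] 
 [[-0.3477  0.2837]
 [-0.5503  0.0768]
 [-0.4529  0.77  ]
 [ 0.5742  0.3813]
 [ 0.7768 -1.5118]]
near [ 0.4485 -0.2233] y [ 0.5875 -0.1444] st [ 0.4821 -0.175 ]
-14.955204854272205 [ 0.53  -0.166] 
 [[-2.5112 -1.1447]
 [ 0.8758 -0.1707]
 [ 1.3645  0.6762]
 [ 0.2709  0.6392]]
near [ 0.4456 -0.2263] y [ 0.586 -0.15 ] st [ 0.48   -0.1786]
-14.217679959359145 [ 0.531  -0.1635] 
 [[ 0.3868  2.5915]
 [ 0.4951  2.3068]
 [ 0.9035  2.9221]
 [ 1.4853  2.0742]
 [ 1.3769  0.2588]
 [-3.3132 -4.4085]
 [-1.2965 -3.0779]
 [ 0.1853 -1.2258]
 [-0.2231 -1.4412]]
near [ 0.4473 -0.2248] y [ 0.5868 -0.1467] st [ 0.4812 -0.1767]
[ 372.2265 -290.1871   38.7204]
```

Emit:
move_arm(plan="30 -23 0 3; 60 -46 0 6; 90 -70 0 9; 120 -93 0 12; 150 -117 0 15; 180 -140 0 18; 210 -163 0 21; 240 -187 0 24; 270 -210 0 27; 300 -234 0 29.3", fingers=0)

```text
t: 1.93
eef_pos: [0.3936, -0.2967, 0.239]
tcp_rot: [[0.97, -0.245, 0.001], [-0.245, -0.97, -0.001], [0.001, 0.0, -1.0]]
force: [0.3, 0.5, -0.7]
grip_width: 0.0236
finger_force: 0.0
```

Run:
```python
from h import *
print(shift([.4478,-.224,.15]).round(1))
```

```text
[ 34.7 -83.8  89. ]
```

Emit:
move_arm(plan="12 -28 12; 24 -56 30; 35 -84 60; 35 -84 89; 35 -84 89; 35 -84 89")

```text
schema error: expected 4 numbers
```

Emit:
move_arm(plan="0 0 0 0; 0 0 0 0")

```text
t: 2.1
eef_pos: [0.3946, -0.2955, 0.2389]
tcp_rot: [[0.972, -0.235, 0.001], [-0.235, -0.972, 0.001], [0.001, -0.001, -1.0]]
force: [0.2, -0.1, -0.4]
grip_width: 0.01
finger_force: 0.0
```

Run:
```python
from h import *
np.set_printoptions(precision=4,suppress=True)
s=status.get_state(); print(s["eef_pos"],s["force"],s["grip_width"],s["t"])
p=cams.get_image("wrist"); R=np.array(s["tcp_rot"]); M=np.array(p["tool_from_camera"])
f=240/np.tan(np.radians(p["fovy"])/2)
def wz(u,v,z):
    x,y=u-p["cx"],v-p["cy"]; r=np.hypot(x,y); a=r/f
    d=R@(M[:3,:3]@np.array([np.sin(a)*x/r,np.sin(a)*y/r,np.cos(a)])); o=R@M[:3,3]+s["eef_pos"]
    return o+d*(z-o[2])/d[2]
cv2.imwrite("pics/w1.png",p["image"][:,:,::-1])
pts=[]
for n in list(L)+["rocker_near"]:
    for r in models.outline_of(p,n)[:1]:
        ys,xs=np.nonzero(r["pixels"]); w=wz(xs.mean(),ys.mean(),.078); print(n,r["conf"],np.round(r["point"]),len(xs),w)
        if n in L and r["conf"]>.4: pts.append((n,w))
if len(pts)>1:
    Q,t,th,e=fit(pts); print(np.degrees(th),t,e); print("near",Q@[-.066,-.08]+t,"y",Q@[.05,.03]+t,"st",Q@[-.045,-.025]+t)
```

```text
[ 0.3946 -0.2955  0.2389] [ 0.2177 -0.0565 -0.3793] 0.010039724561055 2.1
key_yellow_top 0.62 [ 60. 106.] 941 [ 0.586  -0.1469  0.078 ]
key_blue_top 0.67 [ 51. 163.] 1094 [ 0.5732 -0.1998  0.078 ]
key_white_top 0.93 [ 45. 222.] 1251 [ 0.56   -0.2522  0.078 ]
start_top 0.56 [156. 163.] 1007 [ 0.483  -0.1759  0.078 ]
stop_top 0.64 [161. 106.] 867 [ 0.4958 -0.1227  0.078 ]
rocker_near 0.72 [151. 219.] 2437 [ 0.4696 -0.2293  0.078 ]
-14.456059251544291 [ 0.5315 -0.1629] [[-1.3872 -0.5351]
 [-0.4471 -0.1313]
 [ 0.0656  0.7164]
 [ 1.3509 -0.0066]
 [ 0.4177 -0.0434]]
near [ 0.4476 -0.2239] y [ 0.5874 -0.1464] st [ 0.4817 -0.1759]
```

View pics/w1.png

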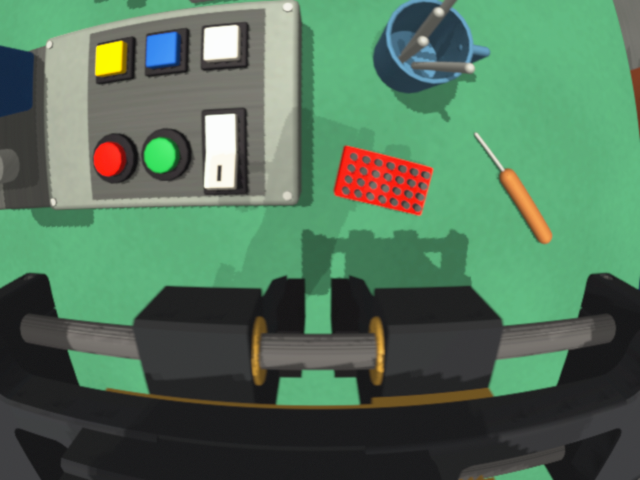

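The wrist view agrees with the top view: yellow (112,60), green (163,155), rocker mark (219,172). Next I'll move above the rocker's near end.

Emit:
move_arm(plan="9 -21 10 0; 18 -42 25 0; 27 -62 50 0; 35 -82 80 0; 35 -82 110 0; 35 -82 130 0; 35 -82 138 0; 35 -82 138 0; 35 -82 138 0; 35 -82 138 0")

```text
t: 3.28
eef_pos: [0.4469, -0.228, 0.1019]
tcp_rot: [[0.97, -0.243, 0.002], [-0.243, -0.97, -0.001], [0.002, 0.001, -1.0]]
force: [-0.3, 0.8, 0.2]
grip_width: 0.0004
finger_force: 0.0
```

Emit:
move_arm(plan="0 -4 4 0; 0 -4 8 0; 0 -4 12 0; 0 -4 16 0; 0 -4 19 0; 0 -4 22 0; 0 -4 24 0; 0 -4 25 0; 0 -4 25 0; 0 -4 25 0")

```text
t: 4.12
eef_pos: [0.4461, -0.2229, 0.0772]
tcp_rot: [[0.97, -0.243, -0.001], [-0.243, -0.97, 0.0], [-0.001, 0.0, -1.0]]
force: [-5.5, 3.6, 23.6]
grip_width: 0.0005
finger_force: 11.8
```

Emit:
move_arm(plan="0 0 -10 0; 0 0 -25 0; 0 0 -40 0; 0 0 -50 0; 0 0 -50 0")

```text
t: 4.53
eef_pos: [0.4491, -0.2239, 0.1274]
tcp_rot: [[0.97, -0.242, 0.005], [-0.242, -0.97, -0.002], [0.005, 0.001, -1.0]]
force: [-1.0, 0.6, -0.9]
grip_width: 0.0003
finger_force: 0.0
```

Run:
```python
from h import *
p=cams.get_image("side"); cv2.imwrite("pics/s2.png",cv2.resize(p["image"][200:350,200:400,::-1],None,fx=3,fy=3))
s=status.get_state();print(s["t"],s["eef_pos"],s["force"],shift([.587,-.146,.125]).round(1))
```

```text
4.5833 [ 0.44845148 -0.22363724  0.12641738] [ 0.17459007  0.21263955 -0.50817752] [ 115.6 -108.9    1.7]
```

View pics/s2.png

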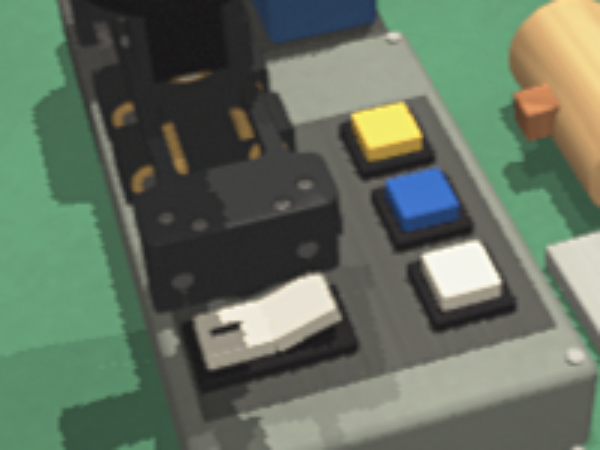

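The rocker is on: its marked near half is level at (230,345) and its far half is up at (310,300). Next is yellow.

Emit:
move_arm(plan="20 -19 0 0; 40 -38 0 0; 60 -56 0 0; 80 -75 0 0; 100 -94 0 0; 115 -108 0 0; 116 -109 10 0; 116 -109 20 0; 116 -109 25 0; 116 -109 25 0")

```text
t: 5.42
eef_pos: [0.5829, -0.1466, 0.0983]
tcp_rot: [[0.97, -0.244, -0.006], [-0.244, -0.97, -0.0], [-0.006, 0.002, -1.0]]
force: [-0.9, -0.7, 0.2]
grip_width: 0.0003
finger_force: 0.0
```

Run:
```python
from h import *
p=cams.get_image("wrist")
s=status.get_state();print(s["t"],s["eef_pos"],s["force"],shift([.587,-.146,.072]).round(1))
```

```text
5.4667 [ 0.58367974 -0.14678403  0.09926049] [ 0.33110021 -0.24440005 -0.02334119] [ 3.1 -1.6 27.2]
```

Emit:
move_arm(plan="2 -1 5 0; 2 -1 10 0; 2 -1 15 0; 2 -1 19 0; 2 -1 22 0; 2 -1 24 0; 2 -1 26 0; 2 -1 28 0; 2 -1 29 0; 2 -1 29 0")

```text
t: 6.3
eef_pos: [0.5881, -0.145, 0.0724]
tcp_rot: [[0.97, -0.242, -0.0], [-0.242, -0.97, -0.0], [-0.0, 0.0, -1.0]]
force: [-2.8, 1.5, 7.4]
grip_width: 0.001
finger_force: 3.8
```

Emit:
move_arm(plan="0 0 1 0; 0 0 2 0; 0 0 2 0; 0 0 2 0")

```text
t: 6.63
eef_pos: [0.5882, -0.145, 0.0721]
tcp_rot: [[0.97, -0.242, 0.0], [-0.242, -0.97, -0.0], [0.0, 0.0, -1.0]]
force: [-6.6, 1.9, 20.3]
grip_width: 0.0004
finger_force: 10.2
```

Emit:
move_arm(plan="0 0 -12 0; 0 0 -28 0; 0 0 -45 0; 0 0 -50 0; 0 0 -50 0")

```text
t: 7.05
eef_pos: [0.5897, -0.1452, 0.1211]
tcp_rot: [[0.97, -0.242, 0.004], [-0.242, -0.97, -0.001], [0.004, -0.0, -1.0]]
force: [-0.4, -1.2, 0.3]
grip_width: 0.0005
finger_force: 0.0
```

Run:
```python
from h import *
s=status.get_state();print(s["t"],s["eef_pos"],s["force"],shift([.4819,-.1756,.1]).round(1))
```

```text
7.05 [ 0.58972351 -0.14523646  0.12109869] [-0.44803432 -1.24061435  0.34752278] [-97.3  55.6  20.7]
```

Emit:
move_arm(plan="-18 10 0 0; -36 20 0 0; -54 31 0 0; -72 41 0 0; -88 51 0 0; -96 55 0 0; -96 55 10 0; -96 55 18 0; -96 55 18 0; -96 55 18 0")

```text
t: 7.88
eef_pos: [0.4829, -0.1742, 0.1006]
tcp_rot: [[0.971, -0.241, -0.0], [-0.241, -0.971, 0.001], [-0.0, -0.001, -1.0]]
force: [0.1, -0.6, 0.3]
grip_width: 0.0003
finger_force: 0.0
```

Run:
```python
from h import *
p=cams.get_image("side"); cv2.imwrite("pics/s3.png",cv2.resize(p["image"][200:350,200:400,::-1],None,fx=3,fy=3))
s=status.get_state();print(s["t"],s["eef_pos"],s["force"],shift([.4819,-.1756,.072]).round(1))
```

```text
7.9333 [ 0.48296168 -0.1744354   0.10106042] [-0.2542663   0.05514762  0.3065222 ] [-0.8  1.4 29.1]
```

View pics/s3.png

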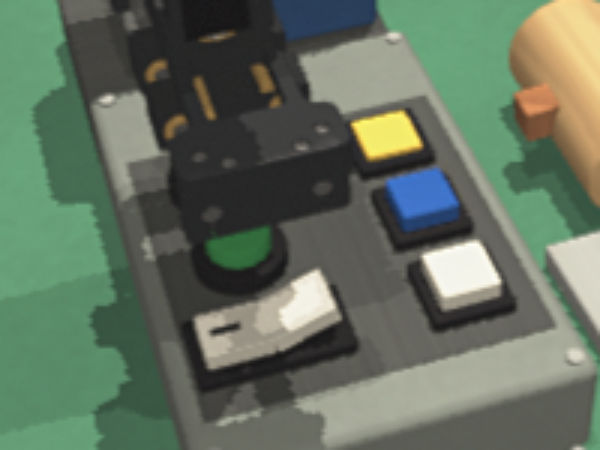

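Yellow now sits low in its bezel (387,137), the rocker is still on, and the fingers are over green (240,245). Pressing start.

Emit:
move_arm(plan="-1 1 6 0; -1 1 12 0; -1 1 18 0; -1 1 22 0; -1 1 25 0; -1 1 27 0; -1 1 29 0; -1 1 30 0; -1 1 30 0; -1 1 30 0")

```text
t: 8.77
eef_pos: [0.4809, -0.1758, 0.0758]
tcp_rot: [[0.97, -0.242, 0.003], [-0.242, -0.97, -0.001], [0.003, -0.0, -1.0]]
force: [-7.8, 3.6, 44.5]
grip_width: 0.0005
finger_force: 22.7
```

Emit:
move_arm(plan="0 0 0 0; 0 0 0 0; 0 0 0 0; 0 0 0 0; 0 0 0 0; 0 0 0 0; 0 0 0 0; 0 0 0 0; 0 0 0 0; 0 0 0 0")

```text
t: 9.6
eef_pos: [0.4809, -0.1758, 0.0757]
tcp_rot: [[0.97, -0.242, 0.002], [-0.242, -0.97, -0.001], [0.003, -0.0, -1.0]]
force: [-7.5, 3.2, 45.6]
grip_width: 0.0004
finger_force: 22.6
```

Run:
```python
from h import *
p=cams.get_image("side"); cv2.imwrite("pics/s4.png",cv2.resize(p["image"][200:350,200:400,::-1],None,fx=4,fy=4,interpolation=cv2.INTER_CUBIC))
s=status.get_state();print(s["t"],s["eef_pos"],s["force"],s["moment"])
```

```text
9.65 [ 0.48088982 -0.17580755  0.07574605] [-6.59882674  4.36199894 45.26389886] [0.80876998 1.46137443 0.01819341]
```

View pics/s4.png

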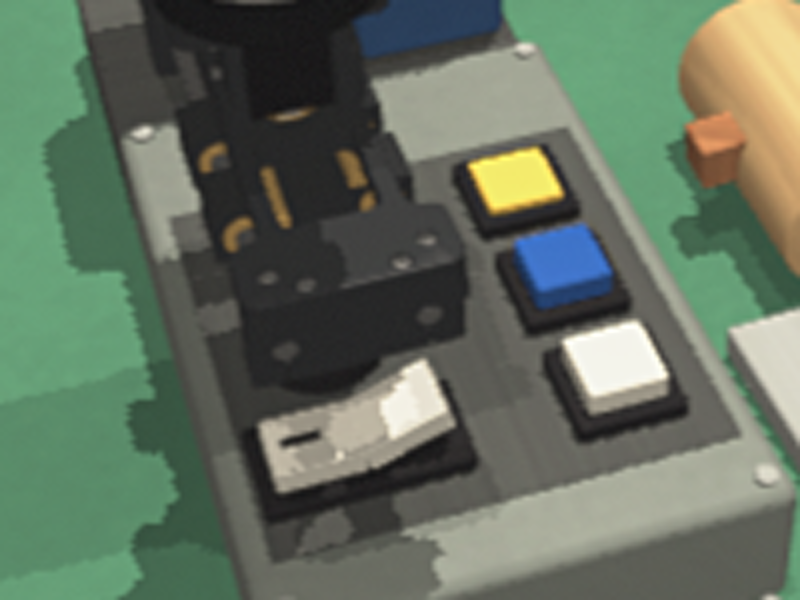

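The fingers stop hard at 75.7 mm with 45 N, and the moment puts the contact at the centre. The 35 mm wide closed pair is probably catching the housing rim around the 32 mm button. I'll lift, open, and press with one fingertip only; the other then hangs over free deck at press y +80.

Emit:
move_arm(plan="0 0 -12 0; 0 0 -28 0; 0 0 -45 0; 0 -15 -50 0; 0 -35 -50 0; 0 -52 -50 0; 0 -52 -50 0; 0 -52 -50 0; 0 -52 -50 0; 0 -52 -50 0")

```text
t: 10.48
eef_pos: [0.4928, -0.1268, 0.1216]
tcp_rot: [[0.97, -0.244, -0.001], [-0.244, -0.97, -0.001], [-0.0, 0.001, -1.0]]
force: [-0.3, -0.5, 0.2]
grip_width: 0.0001
finger_force: 0.0
```

Emit:
move_arm(plan="0 0 0 0; 0 0 0 0; 0 0 0 0; 0 0 0 0; 0 0 0 0; 0 0 0 0; 0 0 0 0; 0 0 0 0; 0 0 0 0; 0 0 0 0", fingers=88)

```text
t: 11.32
eef_pos: [0.4933, -0.1253, 0.1217]
tcp_rot: [[0.97, -0.242, 0.0], [-0.242, -0.97, -0.0], [0.0, 0.0, -1.0]]
force: [0.2, -0.5, -1.0]
grip_width: 0.0649
finger_force: 0.0
```

Run:
```python
from h import *
p=cams.get_image("wrist"); cv2.imwrite("pics/w5.png",p["image"][:,:,::-1])
s=status.get_state();R=np.array(s["tcp_rot"]);print(s["t"],s["eef_pos"],s["force"],s["grip_width"],"finger+y at",s["eef_pos"]+R@[0,.0525,0], shift([.4819,-.1756,.072])-[0,52.5,0])
```

```text
11.3667 [ 0.49332528 -0.1253368   0.12171739] [-0.24373065 -0.67103459 -0.97571478] 0.06898934603316342 finger+y at [ 0.48061806 -0.17627575  0.12172132] [ 1.07866715 -0.96965906 49.72127978]
```

View pics/w5.png

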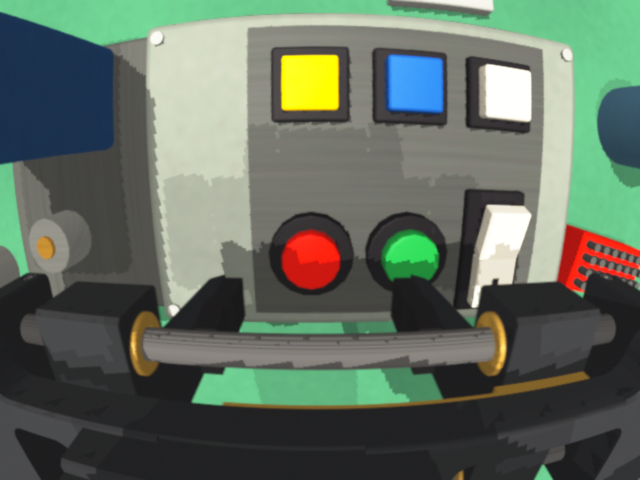

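Fingers are still opening (pads at 240 and 395 px) on either side of red (310,260), with green at (410,258). I'll descend once they are fully open, watching the force.

Emit:
move_arm(plan="1 -1 0 0; 1 -1 0 0; 1 -1 0 0; 1 -1 0 0; 1 -1 10 0; 1 -1 22 0; 1 -1 33 0; 1 -1 37 0; 1 -1 37 0; 1 -1 37 0")

```text
t: 12.2
eef_pos: [0.4943, -0.1247, 0.0844]
tcp_rot: [[0.97, -0.242, -0.001], [-0.242, -0.97, 0.0], [-0.001, 0.0, -1.0]]
force: [0.5, -0.3, -0.3]
grip_width: 0.0883
finger_force: 0.0
```

Emit:
move_arm(plan="0 0 4 0; 0 0 7 0; 0 0 10 0; 0 0 11 0; 0 0 11 0")

```text
t: 12.62
eef_pos: [0.4952, -0.1249, 0.076]
tcp_rot: [[0.97, -0.243, 0.002], [-0.243, -0.97, -0.001], [0.003, 0.0, -1.0]]
force: [-2.4, 2.2, 24.1]
grip_width: 0.088
finger_force: 12.0
```

Run:
```python
from h import *
s=status.get_state();F=np.array(s["force"]);M=np.array(s["moment"]);R=np.array(s["tcp_rot"])
print(s["t"],s["eef_pos"],F,M)
for h in(.15,.2,.25):
    ry=(M[0]-h*F[1])/F[2]; rx=(-h*F[0]-M[1])/F[2]; print(h,(R.T@[rx,ry,0])*1e3)
p=cams.get_image("side"); cv2.imwrite("pics/s6.png",cv2.resize(p["image"][200:350,200:400,::-1],None,fx=4,fy=4,interpolation=cv2.INTER_CUBIC))
```

```text
12.6167 [ 0.49515385 -0.12487103  0.07604574] [-2.43756622  2.21958319 24.12354609] [-0.59040785  0.90095113 -0.16132227]
0.15 [-1.22399153e+01  4.25162932e+01 -2.77492316e-02]
0.2 [-6.22238343e+00  4.57533410e+01 -1.19124776e-02]
0.25 [-2.04851519e-01  4.89903888e+01  3.92427634e-03]
```

View pics/s6.png

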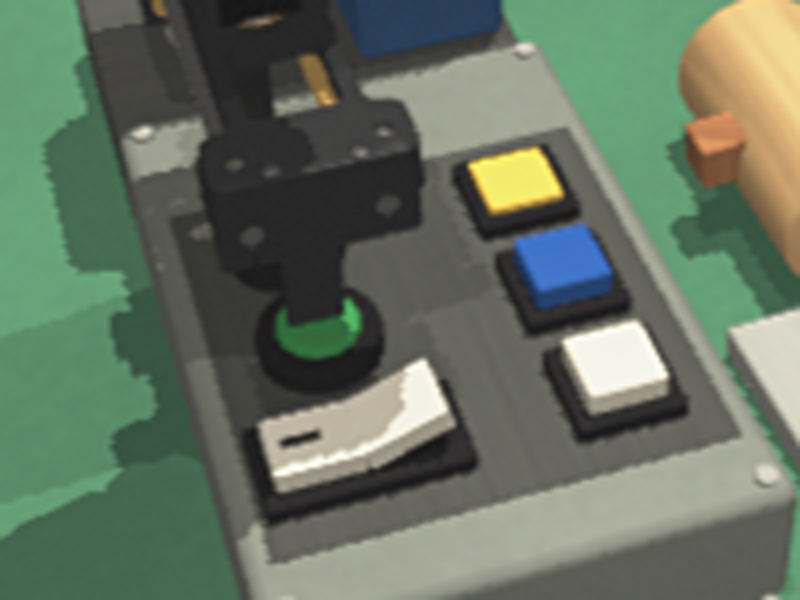

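The fingertip is on the green cap at (315,320), clear of the housing, yet it still stops at 76.0 mm. The button may already be at its stop. I'll hold a full two seconds, then release in small steps to read the spring curve.

Emit:
move_arm(plan="0 0 0 0; 0 0 0 0; 0 0 0 0; 0 0 0 0; 0 0 0 0; 0 0 0 0; 0 0 0 0; 0 0 0 0; 0 0 0 0; 0 0 0 0")

```text
t: 13.5
eef_pos: [0.4952, -0.1249, 0.076]
tcp_rot: [[0.97, -0.243, 0.003], [-0.243, -0.97, -0.001], [0.003, 0.0, -1.0]]
force: [-3.8, 2.9, 25.0]
grip_width: 0.0882
finger_force: 12.2
```

Emit:
move_arm(plan="0 0 0 0; 0 0 0 0; 0 0 0 0; 0 0 0 0; 0 0 0 0; 0 0 0 0; 0 0 0 0; 0 0 0 0; 0 0 0 0; 0 0 0 0")

```text
t: 14.33
eef_pos: [0.4952, -0.1249, 0.076]
tcp_rot: [[0.97, -0.243, 0.003], [-0.243, -0.97, -0.001], [0.003, 0.0, -1.0]]
force: [-2.4, 2.4, 23.5]
grip_width: 0.0881
finger_force: 12.2
```

Emit:
move_arm(plan="0 0 -1 0; 0 0 -2 0; 0 0 -2 0; 0 0 -2 0; 0 0 -2 0")

```text
t: 14.75
eef_pos: [0.4951, -0.1248, 0.0764]
tcp_rot: [[0.97, -0.242, 0.002], [-0.242, -0.97, -0.0], [0.002, 0.0, -1.0]]
force: [-0.1, 1.7, 8.7]
grip_width: 0.0877
finger_force: 4.3
```

Emit:
move_arm(plan="0 0 -1 0; 0 0 -1 0; 0 0 -1 0; 0 0 -1 0")

```text
t: 15.08
eef_pos: [0.4951, -0.1248, 0.0769]
tcp_rot: [[0.97, -0.242, 0.001], [-0.242, -0.97, -0.0], [0.001, 0.0, -1.0]]
force: [-0.3, 0.4, 4.0]
grip_width: 0.0877
finger_force: 2.3
```

Emit:
move_arm(plan="0 0 -1 0; 0 0 -1 0; 0 0 -1 0; 0 0 -1 0")

```text
t: 15.42
eef_pos: [0.495, -0.1248, 0.0778]
tcp_rot: [[0.97, -0.242, 0.001], [-0.242, -0.97, -0.0], [0.001, 0.0, -1.0]]
force: [1.5, 0.0, 3.6]
grip_width: 0.0881
finger_force: 2.0
```

Emit:
move_arm(plan="0 0 -1 0; 0 0 -1 0; 0 0 -1 0; 0 0 -1 0")

```text
t: 15.75
eef_pos: [0.495, -0.1248, 0.0788]
tcp_rot: [[0.97, -0.242, 0.001], [-0.242, -0.97, -0.0], [0.001, 0.0, -1.0]]
force: [3.0, -0.7, 2.6]
grip_width: 0.0882
finger_force: 1.7
```

Emit:
move_arm(plan="0 0 -2 0; 0 0 -2 0; 0 0 -2 0; 0 0 -2 0")

```text
t: 16.08
eef_pos: [0.4943, -0.1245, 0.0806]
tcp_rot: [[0.97, -0.242, -0.0], [-0.242, -0.97, 0.0], [-0.0, -0.0, -1.0]]
force: [1.2, -0.3, 1.9]
grip_width: 0.0881
finger_force: 1.2
```

Emit:
move_arm(plan="0 0 -2 0; 0 0 -2 0; 0 0 -2 0; 0 0 -2 0")

```text
t: 16.42
eef_pos: [0.4934, -0.1242, 0.0825]
tcp_rot: [[0.97, -0.242, -0.002], [-0.242, -0.97, 0.001], [-0.002, -0.0, -1.0]]
force: [-0.3, 1.0, 1.2]
grip_width: 0.0877
finger_force: 0.7
```

The spring curve settles it: about 4.5 N near 76.5 mm, falling to about 1.2 N near 82.5 mm. So the button's 6 mm travel ends at 76 mm here, and it was held fully in for over 2 s. Retracting now.

Emit:
move_arm(plan="0 0 -5 0; 0 0 -20 0; 0 0 -45 0; 0 0 -80 0; 0 0 -110 0; 0 0 -120 0; 0 0 -120 0; 0 0 -120 0; 0 0 -120 0; 0 0 -120 0")

```text
t: 17.25
eef_pos: [0.4935, -0.1244, 0.2014]
tcp_rot: [[0.97, -0.242, -0.003], [-0.242, -0.97, 0.001], [-0.003, 0.0, -1.0]]
force: [0.3, 0.4, 0.1]
grip_width: 0.0881
finger_force: 0.0
```

Run:
```python
from h import *
s=status.get_state();print(s["t"],s["eef_pos"],s["force"])
p=cams.get_image("side"); cv2.imwrite("pics/s7.png",cv2.resize(p["image"][200:350,200:400,::-1],None,fx=4,fy=4,interpolation=cv2.INTER_CUBIC))
```

```text
17.25 [ 0.49350655 -0.12437375  0.20140954] [0.27156063 0.3749709  0.08942054]
```

View pics/s7.png

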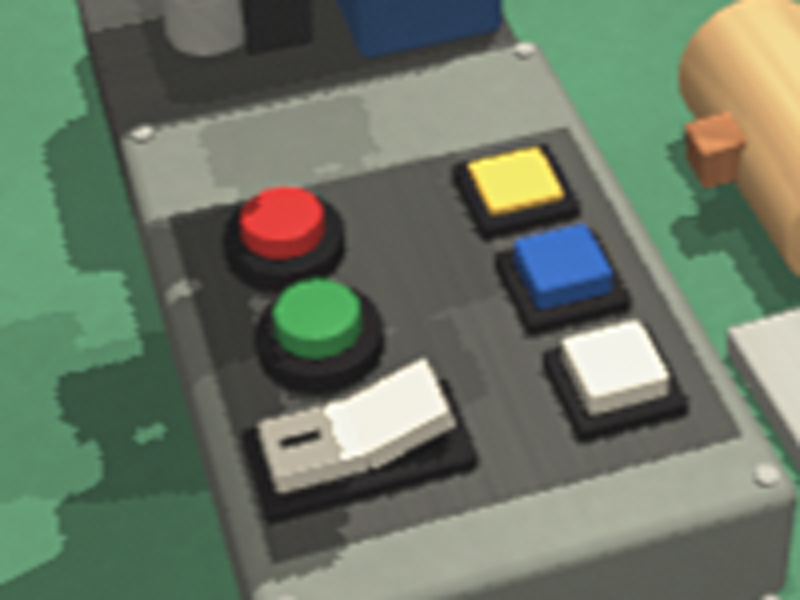

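The final view shows the rocker on (350,425), yellow down (515,180), green out (318,315), and red (283,222), blue and white all up. The gripper touches nothing, so I'm handing in.

```bash
python3 -c "
from workcell import ticket
print(ticket.finish_job())"
```

```text
the job is handed in; nothing more can be done
None
```

The job is handed in, with no verdict returned: the rocker is on, the yellow key is down, and start was held fully in for over 2 s and let go. Start bottomed at a fingertip height of 76 mm rather than the stated 72, so I judged it fully in from its spring force; blue, white and red look up in the last picture, and nothing loose was touched.

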